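Pack out the food press and hold it closed

TASK

Set up the food press: thread spacer rings fully home over its guide rod, the large blue one first, then the yellow one, and then the red one only if the dark steel cap would otherwise stop on the rod with a gap left above the rings; leave a ring that is not needed off the press. Then set the cap over the rod onto the rings by its wooden knob and finish while still gripping the knob and pressing it firmly down. Leave the mug and timer where they are.

Things in the scene. Friction and masses are not known exactly. Their poses are not given: they have to be found in the camera images.
- press: Food press fixed to the worktop: round dark wooden board (112 mm diameter, 12 mm thick), upright steel mould on it (outer diameter 96 mm, rim 40 mm above the worktop) and, on its axis, an upright steel guide rod of 16 mm diameter whose top end tapers over the last 10 mm to a 9 mm flat. Origin: centre of the board's underside; z up.
- rod_tip (a point): Centre of the guide rod's flat top end, 121 mm above the press's origin.
- follower: White follower plate, 83 mm diameter, round the rod inside the mould; fixed, locked at a level that differs from run to run (its top is 45 to 71 mm above the worktop, always above the mould's rim). Origin: centre of its top face, on which the rings stack; z up.
- ring_large: Blue plastic spacer ring, outer diameter 64 mm, bore 20 mm, 16 mm thick, lying flat on the worktop. Origin: centre of its underside; z along the bore, up.
- ring_medium: Yellow plastic spacer ring, outer diameter 54 mm, bore 20 mm, 16 mm thick, lying flat. Origin: centre of its underside; z along the bore, up.
- ring_small: Red plastic spacer ring, outer diameter 44 mm, bore 20 mm, 16 mm thick, lying flat. Origin: centre of its underside; z along the bore, up. Needed only when large and medium together (32 mm) do not fill the gap.
- cap: Pressing cap, 75 mm high, standing upright on the worktop: dark steel skirt of 40 mm diameter with a blind bore from below (20 mm diameter, 30 mm deep), and a turned wooden knob above it (28 mm diameter neck at 42 mm height, 33 mm diameter from 50 to 70 mm height, to be gripped from above). Origin: centre of its underside; z up.
- bore_roof (a point): Centre of the roof of the cap's bore, 30 mm above the cap's origin. If the stack is too low the roof stops on the rod's tip and the cap's underside hangs above the rings; if the stack is high enough the underside bears on the top ring.
- mug: Black and white checked mug, 100 mm high; bystander, leave alone.
- kitchen_timer: White and red kitchen timer, 72 mm wide, 62 mm high; bystander, leave alone.
Mind the look-alikes: they are no part of the job. What is meant by the cap is not green, and is the larger of those in its own colour.

How it is judged:
By the outcome, as a careful person would: the job done as asked, in the order asked, and still so for the second after the job is handed in, while the arm keeps its last pose, push and grip.
It also fails if it takes over 70 s, if anything falls off the work surface, if the arm or the gripper's body presses on something with over 40 N, if the wrist force passes 120 N, or if a joint passes its speed limit or range.

ROBOT

A 7-joint arm with a two-finger parallel gripper is mounted at the origin on a cart in front of the work surface, level with it; the furniture and walls round the work are solid. World frame = base frame: x ahead of the robot, y to its left, z up, the work surface at z = 0. Lengths are in m, angles in rad, forces in N, time in s.
With the tool pointing down it reaches from about 0.425 to 0.875 m from the base axis. Payload 4.7 kg.
Tool frame: the origin (TCP) lies on the centre line of the jaws, within the pads' length; the fingertips stand 19 mm ahead of it and the grasp point (between the pads) is the TCP; x points along the fingers, z is the direction in which the jaws open and shut, and the axes are right-handed (so a half turn about x gives the same grasp; the last joint's range is limited). The gripper opens to 87 mm and grips with 3 to 60 N. Pads are 19 mm wide; open, the fingers measure 117 mm over their backs; the gripper's body (75 mm by 190 mm) begins 51 mm behind the grasp point.
Start: joints at [1.264, 0.321, -0.07, 1.45, 0.023, 1.371, -0.057], TCP at [0.205, -0.617, 0.242] pointing down, gripper open.
Joint ranges: [-2.86, 2.86], [-0.3, 2.09], [-1.38, 1.24], [0.06, 2.45], [-1.56, 4.7], [0.09, 2.05], [-2.69, 2.69]. Speed limits (rad/s): [2.57, 2.57, 3.14, 3.14, 3.14, 3.14, 3.14].

INTERFACE

Orientations are given as a rotation vector (axis times angle).
In Python, from bench import get_state, get_image, camera_info, close_job gives the robot as it stands.
- The arm moves only by the tool jog_arm, never from a script. Its argument "targets" is a list of rows, each a list of 7 numbers: the turn, a rotation vector about the tool's x, y, z in degrees, then the shift along the tool's x, y, z in cm, then the finger opening in cm, from 0 to 8.7. In form: [[wx, wy, wz, tx, ty, tz, jaw], ...]. A call has 1 to 10 rows; each row shifts and turns the commanded pose from where the row before left it, along the tool's axes as they then stand; what a row does not reach is not made up. A row lasts 1/8 s, in which the tool goes at most 62.5 mm and 10.7 degrees, less where a joint would pass 70% of its speed; a pose out of reach is approached as far as the arm can. A call is refused whole if a number of a shift passes 6.25 or a number of a turn 10.7, either way. A call with a gripper value outside its range is refused whole. The fingers move at their own pace and stop on an object; "squeeze" is the grip in N (left out, the last holds). Time passes only in rows, so rows that do not move let the fingers close. It gives the time, the measured TCP pose, the force and the opening at its end, in the units of the state.
- get_state(): the state, without advancing time (a new reading comes with each control period).
- get_image(name): name is "scene" or "top" or "wrist"; returns (picture, depth): 384x512x3 uint8, red, green, blue; 384x512 float32, m along the optical axis (not along the pixel's ray), 0 where there is no reading.
- camera_info(name): a dict with "intrinsics" (3x3 intrinsics, pixels), "world_from_camera" (4x4, takes a point from camera to world coordinates); the wrist camera has in their place "mount" (4x4, takes a point from camera to tool coordinates, whose origin is the TCP and whose axes are the tool frame's). Camera axes: x right, y up, looking along -z (the intrinsics and any distortion apply to the point x, -y, -z); pixel columns grow to the right and rows downward; lengths in m; the calibration is good to about 2 mm. The wrist camera is an equidistant fisheye: a pixel r from the principal point sees the ray r / f radians off the axis. A picture is of the moment at which its call begins: read the wrist's pose just before it. camera_info takes no time and is no camera call.
- close_job(): hands the job in, once; it reports no verdict.
The state is a dict: "time": time; "joint_positions": joint angles; "qd": joint speeds; "joint_torque": joint torques, N m; "position": TCP position; "tool_rot": TCP orientation; "ft_force": force on the tool from outside, world axes, zero at the start; "torque": the same for the moment, N m; "grip_width": opening from 0.0 (shut) to 1.0 (fully open).
Only numpy, scipy, OpenCV 4.12 (cv2) and the standard library are available. Lean on these libraries where they do the work, as an engineer would, in place of code of your own. Each camera call takes 0.05 s, during which the arm holds its last target.

## Working session

There is one attempt and no reset: what is moved stays moved. The work goes in short steps, Python scripts to look and compute and a tool call to move; the robot and the scene stay as the last step left them, time stands still between calls to the robot, and variables do not carry over. Pictures are saved under pics/ and viewed, and the job is handed in when it is done.

Besides the shell and the picture viewer there is one more tool, called by a JSON object that holds its "name" and its "arguments", one argument or row to a line. jog_arm: Moves the arm, as the interface text tells. Its arguments: {"type":"object","properties":{"targets":{"type":"array"},"squeeze":{"type":"number"}},"required":["targets"]}

```bash
mkdir -p pics; python3 - <<'E'
from bench import *
import cv2,numpy as np
print(get_state())
for n in("scene","top","wrist"):
    im,d=get_image(n); cv2.imwrite(f"pics/{n}0.png",im[:,:,::-1]); np.savez(f"{n}0.npz",im=im,d=d)
    print(n,camera_info(n))
E
```

```text
{'time': 0.0, 'joint_positions': array([ 1.26410538,  0.32182754, -0.07012612,  1.45167381,  0.02258315,
        1.370835  , -0.05691418]), 'qd': array([-0.00096118, -0.00040422, -0.00045927,  0.00121255, -0.00041086,
        0.00178675, -0.00083254]), 'joint_torque': array([-5.63802660e-04, -4.91289818e+01, -4.04384863e-01, -3.12525916e+01,
       -6.38285000e-02,  4.36381018e-02,  1.84329087e-04]), 'position': array([ 0.20477167, -0.61634159,  0.24045947]), 'tool_rot': array([ 0.97081135,  1.34574197, -0.96901076]), 'ft_force': array([ 0.48094188,  0.66436649, -0.15312763]), 'torque': array([-0.01087871, -0.02400379,  0.01282696]), 'grip_width': 0.9997206360925502}
scene {'intrinsics': array([[417.28976985,   0.        , 246.75228652],
       [  0.        , 417.28976985, 191.39101307],
       [  0.        ,   0.        ,   1.        ]]), 'world_from_camera': array([[-0.47048236,  0.66719254, -0.577495  , -0.0154836 ],
       [-0.88237303, -0.3616608 ,  0.30103041,  0.08409191],
       [-0.00801206,  0.65119551,  0.75886772,  0.80222886],
       [ 0.        ,  0.        ,  0.       
[... 286 characters left out ...]
99957183, -0.01239232,  0.02650651, -0.18891552],
       [ 0.02385966,  0.17917815,  0.98352728,  1.00403784],
       [ 0.        ,  0.        ,  0.        ,  1.        ]])}
wrist {'intrinsics': array([[297.31863964,   0.        , 255.79622533],
       [  0.        , 297.31863964, 196.21135801],
       [  0.        ,   0.        ,   1.        ]]), 'mount': array([[ 8.15161198e-04,  2.77912876e-01, -9.60605938e-01,
        -1.41605655e-01],
       [-1.59658637e-04,  9.60606282e-01,  2.77912840e-01,
         7.72595807e-02],
       [ 9.99999655e-01, -7.31747285e-05,  8.27420158e-04,
         6.16332267e-04],
       [ 0.00000000e+00,  0.00000000e+00,  0.00000000e+00,
         1.00000000e+00]])}
```

View pics/top0.png

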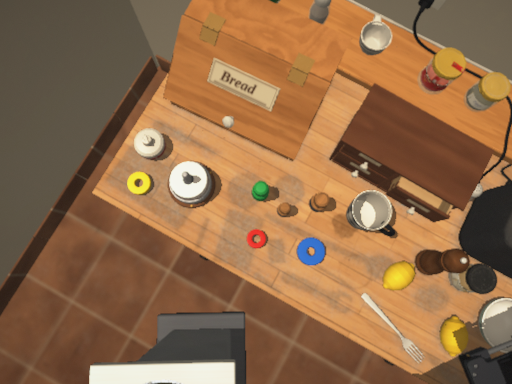

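View pics/scene0.png

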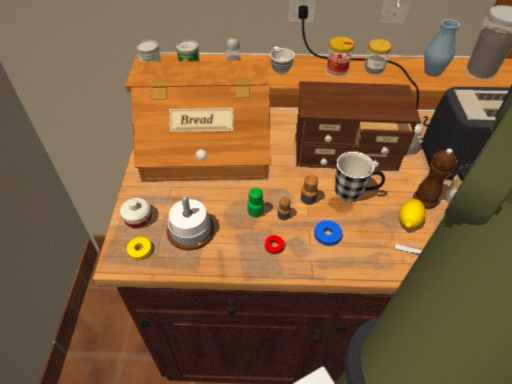

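View pics/wrist0.png

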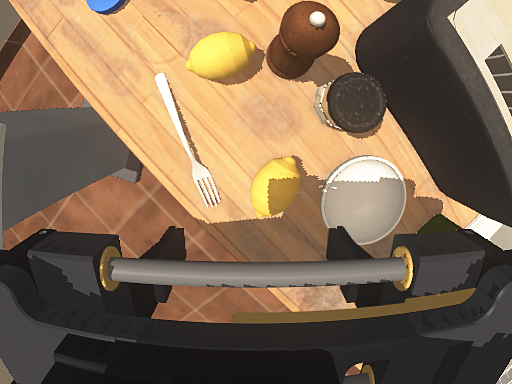

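```bash
cat > h.py <<'E'
import numpy as np,cv2
from scipy.spatial.transform import Rotation as R
from bench import *
def ray(n,u,v):
    c=camera_info(n);K=c["intrinsics"];T=c["world_from_camera"]
    d=np.array([(u-K[0,2])/K[0,0],-(v-K[1,2])/K[1,1],-1]);return T[:3,3],T[:3,:3]@d
def plane(n,u,v,z):
    o,d=ray(n,u,v);return o+d*(z-o[2])/d[2]
def pts(n,d):
    c=camera_info(n);K=c["intrinsics"];T=c["world_from_camera"]
    v,u=np.indices(d.shape);P=np.stack([(u-K[0,2])/K[0,0]*d,-(v-K[1,2])/K[1,1]*d,-d],-1)
    return P@T[:3,:3].T+T[:3,3]
def two(a,b):
    (o1,d1),(o2,d2)=a,b
    A=np.stack([d1,-d2],1);s=np.linalg.lstsq(A,o2-o1,rcond=None)[0]
    p,q=o1+s[0]*d1,o2+s[1]*d2;return (p+q)/2,np.linalg.norm(p-q)
E
python3 - <<'E'
from h import *
s=get_state();print(R.from_rotvec(s['tool_rot']).as_matrix().round(3))
for n in("top","scene"):
    z=np.load(n+"0.npz");im,d=z['im'],z['d'];P=pts(n,d);hsv=cv2.cvtColor(im,cv2.COLOR_RGB2HSV)
    for nm,lo,hi in(("blue",(100,150,80),(125,255,255)),("yel",(26,180,120),(33,255,255)),("red",(0,220,120),(4,255,255)),("red2",(175,200,100),(180,255,255)),("green",(55,150,40),(85,255,255))):
        m=cv2.inRange(hsv,lo,hi)
        k,l,st,ce=cv2.connectedComponentsWithStats(m)
        for i in range(1,k):
            if st[i,4]>40:
                c,_=cv2.findContours((l==i).astype(np.uint8),cv2.RETR_EXTERNAL,cv2.CHAIN_APPROX_NONE)
                e=cv2.fitEllipse(c[0]) if len(c[0])>5 else None
                print(n,nm,st[i],e[0],plane(n,*e[0],0.016).round(4),P[l==i][:,2].max().round(4))
    cap={"top":(300,185,345,220),"scene":(270,165,330,225)}[n]
    x0,y0,x1,y1=cap
    cv2.imwrite(f"pics/crop_{n}.png",cv2.resize(im[y0:y1,x0:x1,::-1],None,fx=10,fy=10,interpolation=cv2.INTER_CUBIC))
    x0,y0,x1,y1={"top":(120,125,220,215),"scene":(115,190,220,265)}[n]
    cv2.imwrite(f"pics/press_{n}.png",cv2.resize(im[y0:y1,x0:x1,::-1],None,fx=6,fy=6,interpolation=cv2.INTER_CUBIC))
E
```

```text
[[-0.001  0.949  0.315]
 [ 0.001  0.315 -0.949]
 [-1.    -0.    -0.001]]
top blue [298 238  27  27 504] (310.76251220703125, 251.05935668945312) [ 0.3898 -0.3366  0.016 ] 1.004
top yel [128 172  21  22 302] (138.12399291992188, 182.45286560058594) [0.5549 0.0615 0.016 ] 0.0239
top yel [392 272  11  10  69] (397.2809143066406, 276.8548583984375) [ 0.3285 -0.5319  0.016 ] 0.0593
top green [253 182  15  18 223] (260.0879211425781, 190.6990966796875) [ 0.5317 -0.223   0.016 ] 0.0801
scene blue [315 221  27  24 489] (327.7408142089844, 232.37835693359375) [ 0.3857 -0.3325  0.016 ] 0.8022
scene yel [406 205  12  15 131] (411.470458984375, 211.90589904785156) [ 0.34   -0.5412  0.016 ] 0.0578
scene yel [128 238  22  19 264] (138.208984375, 246.78590393066406) [0.5545 0.0622 0.016 ] 0.0203
scene red [265 236  19  18 225] (273.8075866699219, 243.9178466796875) [ 0.4172 -0.2081  0.016 ] 0.8022
scene green [248 188  16  29 357] (255.3189239501953, 202.70339965820312) [ 0.541 -0.229  0.016] 0.8022
```

```bash
python3 - <<'E'
from h import *
z=np.load("scene0.npz");im=z['im'][165:235,235:335]
cv2.imwrite("pics/caps.png",cv2.resize(im[:,:,::-1],None,fx=7,fy=7,interpolation=cv2.INTER_CUBIC))
E
```

```text
(no output)
```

View pics/caps.png

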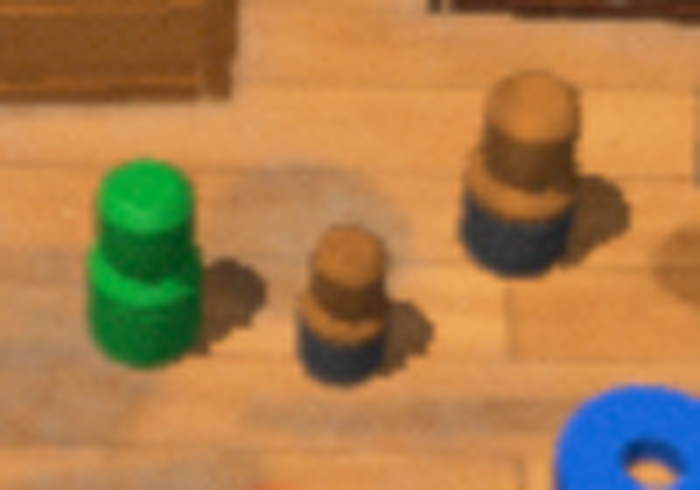

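View pics/press_top.png

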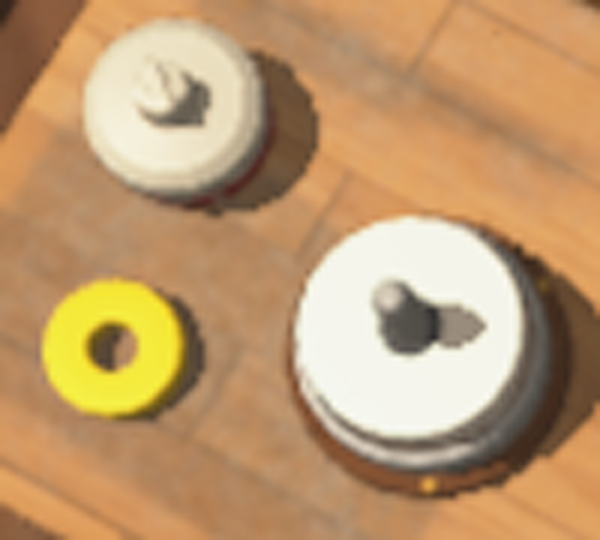

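View pics/press_scene.png

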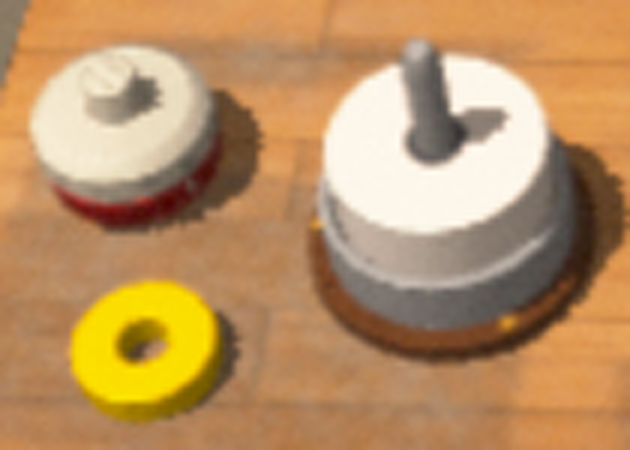

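View pics/crop_top.png

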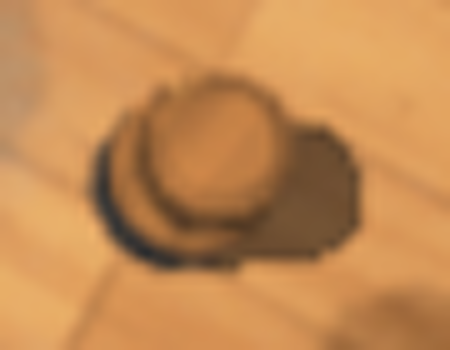

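```bash
python3 - <<'E'
from h import *
D={}
for n in("top","scene"):
    z=np.load(n+"0.npz");im,d=z['im'],z['d'];P=pts(n,d);hsv=cv2.cvtColor(im,cv2.COLOR_RGB2HSV)
    print(n,"depth calib: table z", np.median(P[170:180,230:250,2]) if n=="top" else np.median(P[255:262,190:230,2]))
    # white follower
    m=cv2.inRange(hsv,(0,0,190),(180,60,255))
    x0,y0,x1,y1={"top":(165,155,215,210),"scene":(165,195,216,240)}[n]
    w=np.zeros_like(m);w[y0:y1,x0:x1]=m[y0:y1,x0:x1]
    k,l,st,ce=cv2.connectedComponentsWithStats(w);i=1+np.argmax(st[1:,4])
    zz=P[l==i][:,2];print("white",st[i],np.percentile(zz,[5,25,50,75,95]).round(4))
    h,e=np.histogram(zz,20);print(h,e.round(3))
    c,_=cv2.findContours((l==i).astype(np.uint8),0,1);e=cv2.fitEllipse(max(c,key=len));print(e)
    for F in(.045,.05,.055,.06,.065,.07):print(F,plane(n,*e[0],F).round(4))
    # cap by height depth: points in region
    Q=P.reshape(-1,3);ok=(d.reshape(-1)>0)
    for nm,cx,cy in(("cap",.49,-.33),):
        s=ok&(abs(Q[:,0]-.48)<.08)&(abs(Q[:,1]+.33)<.06)&(Q[:,2]>.066)&(Q[:,2]<.085)
        q=Q[s];print("captop",len(q),q.mean(0),q.min(0),q.max(0))
    s=ok&(abs(Q[:,0]-.56)<.06)&(abs(Q[:,1]+.055)<.06)&(Q[:,2]>.115)&(Q[:,2]<.13)
    q=Q[s];print("rodtop",len(q),q.mean(0) if len(q) else 0)
    for nm,lo,hi,bx in(("blue",(100,150,80),(125,255,255),(290,215,345,275)),("yel",(24,150,100),(34,255,255),(120,165,155,270)),("red",(0,200,100),(4,255,255),(240,225,290,260))):
        m=cv2.inRange(hsv,lo,hi);w=np.zeros_like(m);x0,y0,x1,y1=bx;w[y0:y1,x0:x1]=m[y0:y1,x0:x1]
        q=P[(w>0)&(d>0)];q=q[q[:,2]>.012]
        (c,r)=cv2.minEnclosingCircle(q[:,:2].astype(np.float32));print(nm,len(q),c,r,np.median(q[:,2]))
E
```

```text
top depth calib: table z 0.001208590261322473
white [169 161  38  40 985] [0.0617 0.0666 0.0679 0.0691 0.0715]
[960  18   0   0   0   0   0   0   0   0   0   0   0   0   0   0   0   0
   0   7] [0.036 0.084 0.133 0.181 0.229 0.278 0.326 0.375 0.423 0.472 0.52  0.568
 0.617 0.665 0.714 0.762 0.81  0.859 0.907 0.956 1.004]
((187.32557678222656, 179.8304443359375), (35.33116912841797, 39.060306549072266), 44.158546447753906)
0.045 [ 0.5538 -0.0569  0.045 ]
0.05 [ 0.5528 -0.0576  0.05  ]
0.055 [ 0.5518 -0.0582  0.055 ]
0.06 [ 0.5508 -0.0589  0.06  ]
0.065 [ 0.5498 -0.0596  0.065 ]
0.07 [ 0.5487 -0.0603  0.07  ]
captop 172 [ 0.50168311 -0.35540669  0.07413967] [ 0.48602703 -0.37192108  0.06620664] [ 0.51745646 -0.34012108  0.07962482]
rodtop 32 [ 0.55098974 -0.06146433  0.12006694]
blue 494 (0.3899407684803009, -0.33680370450019836) 0.030743679031729698 0.016669465152812202
yel 341 (0.5549828410148621, 0.061578892171382904) 0.02658381126821041 0.017235794079510702
red 166 (0.42074719071388245, -0.21174250543117523) 0.02036168798804283 0.01706994075889584
scene depth calib: table z 0.00020
[... 355 characters left out ...]
 (28.032062530517578, 37.027469635009766), 68.6483383178711)
0.045 [ 0.5632 -0.0596  0.045 ]
0.05 [ 0.5594 -0.0587  0.05  ]
0.055 [ 0.5556 -0.0577  0.055 ]
0.06 [ 0.5518 -0.0568  0.06  ]
0.065 [ 0.5479 -0.0558  0.065 ]
0.07 [ 0.5441 -0.0549  0.07  ]
captop 124 [ 0.49835994 -0.35322542  0.07274914] [ 0.48350068 -0.37115661  0.06666529] [ 0.51718223 -0.33909582  0.07758585]
rodtop 28 [ 0.5490114  -0.06030385  0.11892419]
blue 437 (0.38845962285995483, -0.33472856879234314) 0.03151984512805939 0.015505402706303295
yel 304 (0.5559123754501343, 0.062430571764707565) 0.026983730494976044 0.016237523755327277
red 193 (0.4196016192436218, -0.2096887230873108) 0.02142648585140705 0.015560972607221224
```

```bash
python3 - <<'E'
from h import *
# top-down obstacle map: 1px=1.5mm ; x up, y left
S=1.5e-3;H,W=420,620;x1,yl=0.85,0.2
hm=np.zeros((H,W),np.float32);col=np.zeros((H,W,3),np.uint8)
for n in("scene","top"):
    z=np.load(n+"0.npz");im,d=z['im'],z['d'];P=pts(n,d)
    f=4;dd=cv2.resize(d,None,fx=1,fy=1)
    for dy in np.linspace(-.5,.5,4):
        for dx in np.linspace(-.5,.5,4):
            K=camera_info(n)["intrinsics"];T=camera_info(n)["world_from_camera"]
            v,u=np.indices(d.shape)
            Q=np.stack([(u+dx-K[0,2])/K[0,0]*d,-(v+dy-K[1,2])/K[1,1]*d,-d],-1)@T[:3,:3].T+T[:3,3]
            s=(d>0)&(Q[...,2]<.3)&(Q[...,2]>-.02)
            q=Q[s];c=im[s]
            r=((x1-q[:,0])/S).astype(int);cc=((yl-q[:,1])/S).astype(int)
            k=(r>=0)&(r<H)&(cc>=0)&(cc<W);q,c,r,cc=q[k],c[k],r[k],cc[k]
            o=np.argsort(q[:,2]);
            for a,b,h,e in zip(r[o],cc[o],q[o,2],c[o]):
                if h>=hm[a,b]: hm[a,b]=h;col[a,b]=e
np.savez("hm.npz",hm=hm)
v=cv2.applyColorMap((np.clip(hm/.15,0,1)*255).astype(np.uint8),cv2.COLORMAP_JET)
for x in np.arange(.3,.85,.1):
    y=int((x1-x)/S);cv2.line(v,(0,y),(W,y),(255,255,255),1);cv2.putText(v,f"x{x:.1f}",(0,y-2),0,.4,(255,255,255),1)
for yy in np.arange(-.7,.2,.1):
    c=int((yl-yy)/S);cv2.line(v,(c,0),(c,H),(255,255,255),1);cv2.putText(v,f"y{yy:.1f}",(c,H-4),0,.4,(255,255,255),1)
cv2.imwrite("pics/hm.png",v)
E
```

```text
(no output)
```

View pics/hm.png

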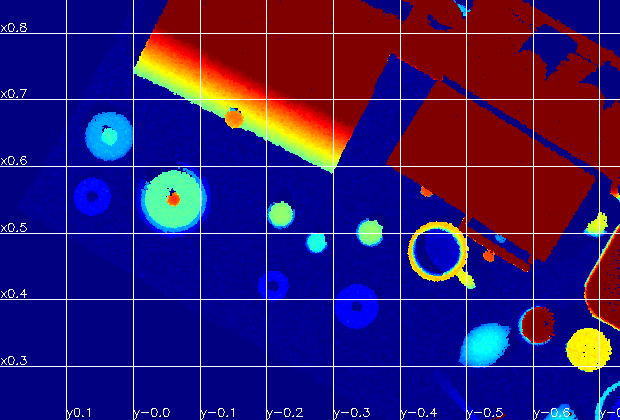

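```bash
cat >> h.py <<'E'
def go(p,zdeg=None):
    s=get_state();M=R.from_rotvec(s['tool_rot']).as_matrix()
    za=np.degrees(np.arctan2(M[1,2],M[0,2]))
    print("t",round(s['time'],2),"pos",s['position'].round(4),"zang",za.round(2),"xaxis",M[:,0].round(4),"F",s['ft_force'].round(1),"g",round(s['grip_width']*87,1),"q",s['joint_positions'].round(2))
    if zdeg is not None:
        # turn about tool x that brings jaw axis to zdeg, tilt fix in tool axes
        a=np.radians(zdeg);zt=np.array([np.cos(a),np.sin(a),0]);xt=np.array([0,0,-1.]);Rt=np.stack([xt,np.cross(zt,xt),zt],1)
        print("turn deg",np.degrees(R.from_matrix(M.T@Rt).as_rotvec()).round(2))
        print("shift cm after turn",(Rt.T@(np.array(p)-s['position'])*100).round(2))
    print("shift cm now axes",(M.T@(np.array(p)-s['position'])*100).round(2))
E
python3 -c "
from h import *
go([.389,-.336,.2],73)"
```

```text
t 0.15 pos [ 0.2048 -0.6165  0.2407] zang -71.62 xaxis [-5.0e-04  1.4e-03 -1.0e+00] F [-0.6  0.5 -0.3] g 86.9 q [ 1.26  0.32 -0.07  1.45  0.02  1.37 -0.06]
turn deg [-1.4462e+02 -4.0000e-02 -1.1000e-01]
shift cm after turn [ 4.07 -9.41 32.21]
shift cm now axes [  4.1   26.32 -20.8 ]
```

{"name": "jog_arm", "arguments": {
  "targets": [
    [0, 0, 0, 0, 3.75, -3, 8.7],
    [0, 0, 0, 0, 3.75, -3, 8.7],
    [0, 0, 0, 0, 3.75, -3, 8.7],
    [0, 0, 0, 0, 3.75, -3, 8.7],
    [0, 0, 0, 0, 3.75, -3, 8.7],
    [0, 0, 0, 0, 3.75, -3, 8.7],
    [0, 0, 0, 0.5, 3.8, -2.8, 8.7]
  ]
}}

```text
time: 1.02
position: [0.3897, -0.3352, 0.2368]
tool_rot: [0.969, 1.343, -0.97]
ft_force: [-0.1, 0.2, -0.3]
grip_width: 0.999
```

{"name": "jog_arm", "arguments": {
  "targets": [
    [-10.5, 0, 0, 0, 0, 0, 8.7],
    [-10.5, 0, 0, 0, 0, 0, 8.7],
    [-10.5, 0, 0, 0, 0, 0, 8.7],
    [-10.5, 0, 0, 0, 0, 0, 8.7],
    [-10.5, 0, 0, 0, 0, 0, 8.7],
    [-10.5, 0, 0, 0, 0, 0, 8.7],
    [-10.5, 0, 0, 0, 0, 0, 8.7]
  ]
}}

```text
time: 1.9
position: [0.3887, -0.3364, 0.2363]
tool_rot: [-0.03, 1.571, 0.031]
ft_force: [0.2, 0.0, 0.5]
grip_width: 1.004
```

{"name": "jog_arm", "arguments": {
  "targets": [
    [-10.5, 0, 0, 0, 0, 0, 8.7],
    [-10.5, 0, 0, 0, 0, 0, 8.7],
    [-10.5, 0, 0, 0, 0, 0, 8.7],
    [-10.5, 0, 0, 0, 0, 0, 8.7],
    [-10.5, 0, 0, 0, 0, 0, 8.7],
    [-10.5, 0, 0, 0, 0, 0, 8.7],
    [-8, 0, 0, 0, 0, 0, 8.7],
    [0, 0, 0, 0, 0, 0, 8.7]
  ]
}}

```text
time: 2.9
position: [0.3888, -0.3364, 0.2363]
tool_rot: [-0.985, 1.337, 0.986]
ft_force: [0.1, 1.1, 1.2]
grip_width: 0.998
```

```bash
python3 - <<'E'
from h import *
go([.389,-.336,.12],73)
im,d=get_image("wrist");cv2.imwrite("pics/w1.png",im[:,:,::-1]);np.savez("w1.npz",im=im,d=d)
E
```

```text
t 2.9 pos [ 0.3888 -0.3364  0.2363] zang 72.79 xaxis [-4.e-04  2.e-04 -1.e+00] F [0.1 1.1 1.2] g 86.9 q [ 1.01  0.05 -0.36  1.78  0.02  1.31  1.92]
turn deg [-0.21  0.01 -0.02]
shift cm after turn [ 1.163e+01 -1.000e-02  5.000e-02]
shift cm now axes [ 1.163e+01 -1.000e-02  4.000e-02]
```

View pics/w1.png

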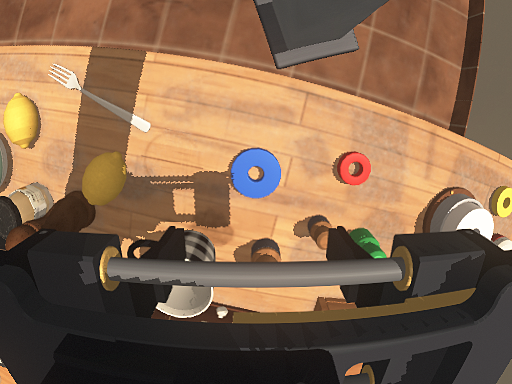

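```bash
cat >> h.py <<'E'
def wray(u,v,s):
    c=camera_info("wrist");K=c["intrinsics"];T=c["mount"]
    a=np.array([u-K[0,2],v-K[1,2]])/K[0,0];r=np.hypot(*a);k=np.sin(r)/r if r>0 else 1
    d=np.array([a[0]*k,-a[1]*k,-np.cos(r)])
    M=R.from_rotvec(s['tool_rot']).as_matrix()
    return s['position']+M@T[:3,3],M@T[:3,:3]@d
def wplane(u,v,z,s):
    o,d=wray(u,v,s);return o+d*(z-o[2])/d[2]
def wcirc(m,z,s):
    """outline of mask cast on plane z, circle from enclosing"""
    c,_=cv2.findContours(m,0,1);c=max(c,key=cv2.contourArea)
    q=np.array([wplane(*p[0],z,s)[:2] for p in c],np.float32)
    return cv2.minEnclosingCircle(q)
def hmask(im,lo,hi):
    return cv2.inRange(cv2.cvtColor(im,cv2.COLOR_RGB2HSV),lo,hi)
E
python3 - <<'E'
from h import *
im=np.load("w1.npz")['im'];s=get_state()
m=hmask(im,(100,150,60),(125,255,255))
print("blue",wcirc(m,.016,s))
# hole
c,h=cv2.findContours(m,cv2.RETR_CCOMP,1)
for k,hh in zip(c,h[0]):
    if hh[3]>=0 and cv2.contourArea(k)>20:
        e=cv2.minEnclosingCircle(k);print("hole",e,wplane(*e[0],.008,s).round(4))
m=hmask(im,(0,200,60),(4,255,255));w=m.copy()*0;w[140:195,330:380]=m[140:195,330:380];print("red",wcirc(w,.016,s))
E
```

```text
blue ((0.389217346906662, -0.33602920174598694), 0.03157050162553787)
hole ((255.36956787109375, 173.36956787109375), 9.022490501403809) [ 0.3905 -0.3371  0.008 ]
red ((0.4407614469528198, -0.21387183666229248), 0.0015110810054466128)
```

{"name": "jog_arm", "arguments": {
  "targets": [
    [0, 0, 0, 5, 0, 0, 8.7],
    [0, 0, 0, 5, 0, 0, 8.7],
    [0, 0, 0, 5, 0, 0, 8.7],
    [0, 0, 0, 4, 0, 0, 8.7],
    [0, 0, 0, 1, 0, 0, 8.7],
    [0, 0, 0, 1, 0, 0, 8.7],
    [0, 0, 0, 0, 0, 0, 8.7]
  ]
}}

```text
time: 3.82
position: [0.3894, -0.337, 0.0273]
tool_rot: [-0.987, 1.336, 0.985]
ft_force: [-0.3, 0.0, 0.3]
grip_width: 0.998
```

{"name": "jog_arm", "arguments": {
  "targets": [
    [0, 0, 0, 0.3, 0, 0, 8.7],
    [0, 0, 0, 0, 0, 0, 6],
    [0, 0, 0, 0, 0, 0, 6],
    [0, 0, 0, 0, 0, 0, 6],
    [0, 0, 0, 0, 0, 0, 6],
    [0, 0, 0, 0, 0, 0, 6]
  ],
  "squeeze": 25
}}

```text
time: 4.58
position: [0.389, -0.3367, 0.0238]
tool_rot: [-0.987, 1.336, 0.986]
ft_force: [-0.2, 0.6, 1.2]
grip_width: 0.725
```

{"name": "jog_arm", "arguments": {
  "targets": [
    [0, 0, 0, -1, 0, 0, 6],
    [0, 0, 0, -3, 0, 0, 6],
    [0, 0, 0, -5, 0, 0, 6],
    [0, 0, 0, -4, 0, 0, 6],
    [0, 0, 0, 0, 0, 0, 6]
  ]
}}

```text
time: 5.2
position: [0.391, -0.3381, 0.1577]
tool_rot: [-0.993, 1.335, 0.98]
ft_force: [0.2, 0.5, -1.8]
grip_width: 0.725
```

```bash
python3 - <<'E'
from h import *
go([.55,-.060,.155],73)
im,d=get_image("wrist");cv2.imwrite("pics/w2.png",im[:,:,::-1])
s=get_state();print("ring",wcirc(hmask(im,(100,150,60),(125,255,255)),s['position'][2]-.008,s))
E
```

```text
t 5.2 pos [ 0.391  -0.3381  0.1577] zang 72.88 xaxis [ 0.0054 -0.0056 -1.    ] F [ 0.2  0.5 -1.8] g 63.0 q [ 1.01  0.11 -0.37  1.88  0.05  1.15  1.9 ]
turn deg [-0.12 -0.22  0.39]
shift cm after turn [ 0.27 -7.08 31.25]
shift cm now axes [ 0.2  -7.01 31.26]
ring ((0.38799160718917847, -0.3365696668624878), 0.0311017706990242)
```

View pics/w2.png

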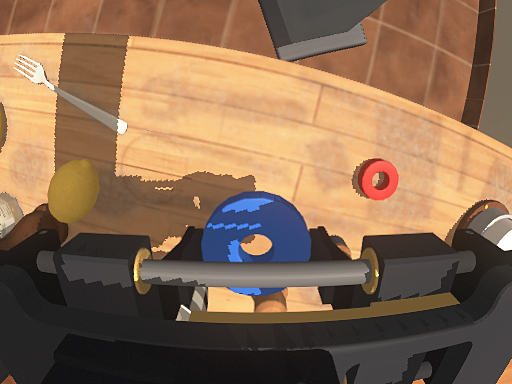

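{"name": "jog_arm", "arguments": {
  "targets": [
    [0, 0, 0, -1.5, -1.5, 3, 6],
    [0, 0.3, 0, 0, -2.5, 3, 6],
    [0, 0, 0, 0, -3, 3, 6],
    [0, 0, 0, 0, -3, 3, 6],
    [0, 0, 0, 0, -1, 3, 6],
    [0, 0, 0, 0, -1, 3, 6],
    [0, 0, 0, 0, 0, 0, 6]
  ]
}}

```text
time: 6.12
position: [0.5572, -0.1958, 0.1661]
tool_rot: [-0.991, 1.338, 0.992]
ft_force: [0.4, -0.6, -0.3]
grip_width: 0.718
```

```bash
python3 - <<'E'
from h import *
go([.55,-.060,.165],73)
im,d=get_image("wrist");cv2.imwrite("pics/w3.png",im[:,:,::-1]);np.savez("w3.npz",im=im,d=d)
E
```

```text
t 6.12 pos [ 0.5572 -0.1958  0.1661] zang 73.21 xaxis [-0.0035 -0.0019 -1.    ] F [ 0.4 -0.6 -0.3] g 62.5 q [ 0.72  0.29 -0.51  1.68  0.15  1.21  1.46]
turn deg [ 0.21 -0.16 -0.16]
shift cm after turn [ 0.11  4.66 12.78]
shift cm now axes [ 0.09  4.61 12.8 ]
```

View pics/w3.png

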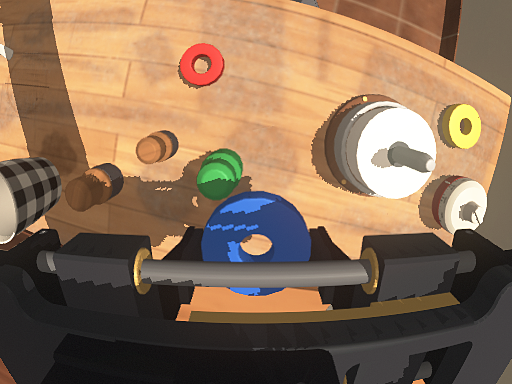

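```bash
python3 - <<'E'
from h import *
z=np.load("w3.npz");im=z['im'];s=get_state()
cv2.imwrite("pics/rod3.png",cv2.resize(im[130:190,360:450,::-1],None,fx=8,fy=8,interpolation=cv2.INTER_CUBIC))
m=hmask(im,(0,0,200),(180,50,255));w=m*0;w[95:205,350:440]=m[95:205,350:440]
for F in(.055,.060,.064,.067,.070):print(F,wcirc(w,F,s))
print("tip",wplane(430,163,.121,s))
E
```

```text
0.055 ((0.546546995639801, -0.0616702064871788), 0.050024405121803284)
0.06 ((0.5453152060508728, -0.06392410397529602), 0.04903779551386833)
0.064 ((0.5443297624588013, -0.06572724133729935), 0.048248548060655594)
0.067 ((0.5435906052589417, -0.0670795664191246), 0.04765661433339119)
0.07 ((0.5428515076637268, -0.06843192875385284), 0.04706466943025589)
tip [ 0.5482836  -0.06519336  0.121     ]
```

View pics/rod3.png

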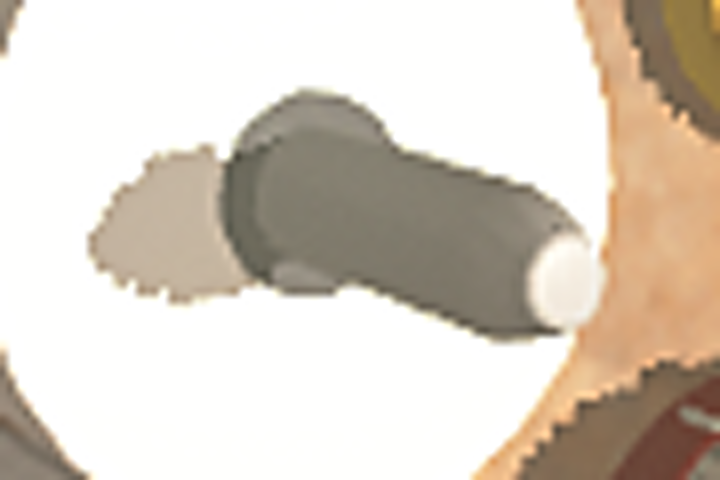

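```bash
python3 - <<'E'
from h import *
s=get_state()
print(wplane(430.2,164.6,.121,s),plane("top",185.2,174.3,.121),plane("scene",184.2,197.6,.121))
w=wray(430.2,164.6,s)
print(two(ray("top",185.2,174.3),ray("scene",184.2,197.6)),two(ray("top",185.2,174.3),w),two(ray("scene",184.2,197.6),w))
E
```

```text
[ 0.54948952 -0.06520784  0.121     ] [ 0.55026533 -0.06273896  0.121     ] [ 0.55099104 -0.06095074  0.121     ]
(array([ 0.5509075 , -0.06183036,  0.12034366]), np.float64(0.0018616524665664587)) (array([ 0.55144284, -0.0619428 ,  0.11546805]), np.float64(4.466498108735267e-05)) (array([ 0.55200359, -0.06214603,  0.11769843]), np.float64(0.002978135097163111))
```

```bash
cat >> h.py <<'E'
def fitc(m,z,s,vmax=256,plane_f=None):
    c,_=cv2.findContours(m,0,cv2.CHAIN_APPROX_NONE);c=max(c,key=cv2.contourArea)[:,0]
    c=c[(c[:,1]<vmax)]
    f=plane_f or (lambda u,v:wplane(u,v,z,s))
    q=np.array([f(*p)[:2] for p in c])
    A=np.c_[2*q,np.ones(len(q))];x=np.linalg.lstsq(A,(q**2).sum(1),rcond=None)[0]
    return x[:2],np.sqrt(x[2]+x[:2]@x[:2])
E
python3 - <<'E'
from h import *
im=np.load("w3.npz")['im'];s=get_state()
m=hmask(im,(100,120,30),(125,255,255))
for v in(240,256):
    c,r=fitc(m,s['position'][2]-.008,s,v);print(c-s['position'][:2],r)
h=wplane(257,245,s['position'][2]-.008,s);print(h[:2]-s['position'][:2])
go([.5503,-.0628,.175],73)
E
```

```text
[-0.0051252   0.00102962] 0.02896650511507033
[-0.00372385  0.00071574] 0.030085666224759916
[-0.00354598  0.00181981]
t 6.17 pos [ 0.5562 -0.1982  0.1662] zang 73.05 xaxis [-0.0042 -0.0035 -1.    ] F [-0.2 -0.2 -0.3] g 63.1 q [ 0.72  0.28 -0.51  1.68  0.15  1.21  1.46]
turn deg [ 0.05 -0.26 -0.17]
shift cm after turn [-0.88  4.52 12.77]
shift cm now axes [-0.93  4.51 12.77]
```

{"name": "jog_arm", "arguments": {
  "targets": [
    [0, -0.2, -0.2, -0.4, 2, 4.5, 6],
    [0, 0, 0, -0.4, 2, 4.5, 6],
    [0, 0, 0, 0, 0.4, 3.7, 6],
    [0, 0, 0, 0, 0, 0, 6],
    [0, 0, 0, 0, 0, 0, 6]
  ]
}}

```text
time: 6.8
position: [0.5511, -0.0675, 0.1747]
tool_rot: [-0.988, 1.338, 0.982]
ft_force: [0.5, -0.7, -1.0]
grip_width: 0.723
```

```bash
python3 - <<'E'
from h import *
go([.5515,-.0632,.12],73)
for n in("top","scene","wrist"):
    im,d=get_image(n);np.savez(n+"4.npz",im=im,d=d)
    x0,y0,x1,y1={"top":(130,130,240,210),"scene":(130,140,240,240),"wrist":(130,120,400,310)}[n]
    f=2.8 if n=="wrist" else 5
    cv2.imwrite(f"pics/{n}4.png",cv2.resize(im[y0:y1,x0:x1,::-1],None,fx=f,fy=f,interpolation=cv2.INTER_CUBIC))
E
```

```text
t 6.8 pos [ 0.5511 -0.0675  0.1747] zang 72.77 xaxis [ 0.0013 -0.0039 -1.    ] F [ 0.5 -0.7 -1. ] g 62.9 q [ 0.6   0.21 -0.59  1.76  0.13  1.21  1.24]
turn deg [-0.23 -0.19  0.13]
shift cm after turn [5.47 0.09 0.42]
shift cm now axes [5.47 0.11 0.44]
```

View pics/scene4.png

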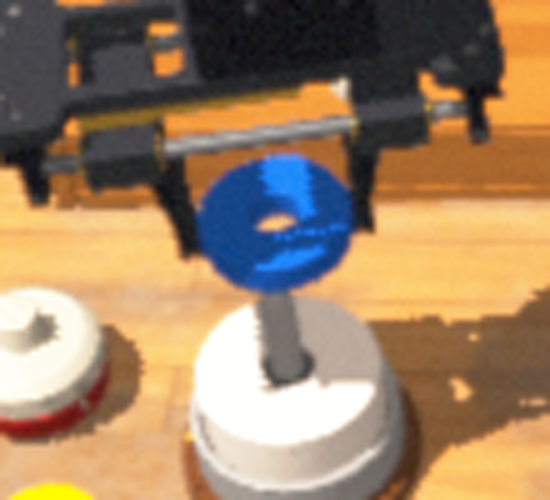

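View pics/wrist4.png

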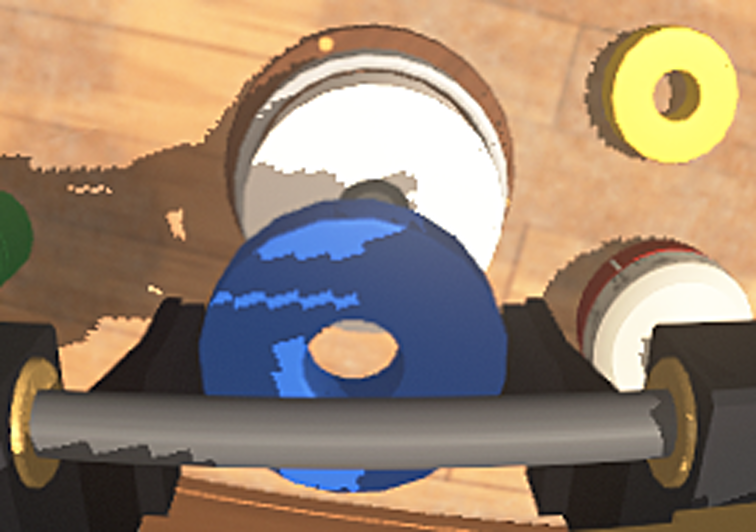

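View pics/top4.png

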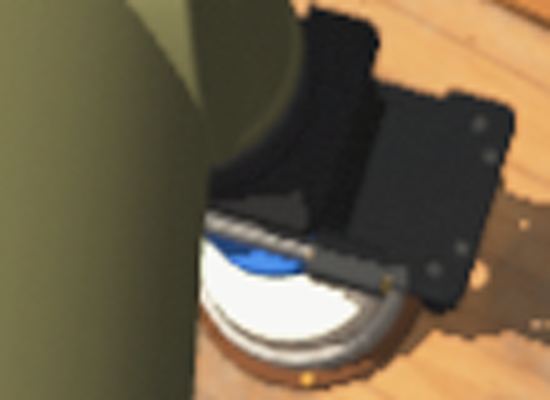

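```bash
python3 - <<'E'
from h import *
im=np.load("scene4.npz")['im'];m=hmask(im,(100,120,40),(125,255,255));w=m*0;w[140:205,160:210]=m[140:205,160:210]
c,_=cv2.findContours(w,0,1);c=max(c,key=cv2.contourArea);e=cv2.fitEllipse(c);print(e)
h,w_=cv2.findContours(w,cv2.RETR_CCOMP,1)
print(plane("scene",*e[0],.159),"hole",plane("scene",130+278/5,140+219/5,.162))
s=get_state();print(s['position'])
print(plane("scene",184.2,197.6,.121))
E
```

```text
((184.63888549804688, 184.08251953125), (25.102985382080078, 30.801910400390625), 76.83820343017578)
[ 0.55270732 -0.0676274   0.159     ] hole [ 0.54983517 -0.06896002  0.162     ]
[ 0.55147568 -0.06762238  0.17497836]
[ 0.55099104 -0.06095074  0.121     ]
```

{"name": "jog_arm", "arguments": {
  "targets": [
    [0, 0, 0, 0, 0.2, 0.5, 6],
    [0, 0, 0, 1, 0, 0, 6],
    [0, 0, 0, 1, 0, 0, 6],
    [0, 0, 0, 1, 0, 0, 6],
    [0, 0, 0, 0, 0, 0, 6]
  ]
}}

```text
time: 7.58
position: [0.5507, -0.0602, 0.144]
tool_rot: [-0.988, 1.337, 0.985]
ft_force: [0.2, -0.3, 0.3]
grip_width: 0.724
```

{"name": "jog_arm", "arguments": {
  "targets": [
    [0, 0, 0, 0.5, 0, 0, 6],
    [0, 0, 0, 0.5, 0, 0, 6]
  ]
}}

```text
time: 7.82
position: [0.5518, -0.0603, 0.1354]
tool_rot: [-0.99, 1.335, 0.983]
ft_force: [-0.0, -0.7, -0.9]
grip_width: 0.722
```

{"name": "jog_arm", "arguments": {
  "targets": [
    [0, 0, 0, 0.5, 0, -0.1, 6],
    [0, 0, 0, 0.5, 0, 0, 6],
    [0, 0, 0, 0, 0, 0, 6]
  ]
}}

```text
time: 8.2
position: [0.551, -0.0612, 0.1249]
tool_rot: [-0.989, 1.336, 0.984]
ft_force: [-0.1, 0.6, -0.5]
grip_width: 0.727
```

```bash
python3 - <<'E'
from h import *
go([.5515,-.0632,.091],73)
im,d=get_image("scene")
cv2.imwrite("pics/s5.png",cv2.resize(im[140:240,130:240,::-1],None,fx=5,fy=5,interpolation=cv2.INTER_CUBIC))
E
```

```text
t 8.2 pos [ 0.551  -0.0612  0.1249] zang 72.88 xaxis [ 0.0019 -0.0026 -1.    ] F [-0.1  0.6 -0.5] g 63.2 q [ 0.58  0.26 -0.59  1.82  0.16  1.11  1.21]
turn deg [-0.12 -0.11  0.15]
shift cm after turn [ 3.39 -0.11 -0.17]
shift cm now axes [ 3.39 -0.1  -0.17]
```

View pics/s5.png

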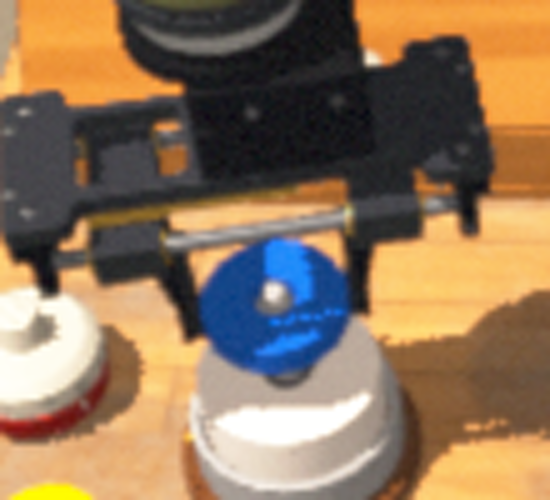

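{"name": "jog_arm", "arguments": {
  "targets": [
    [0, 0, 0, 1, 0, 0, 6],
    [0, 0, 0, 1, 0, 0, 6],
    [0, 0, 0, 0.7, 0, 0, 6],
    [0, 0, 0, 0, 0, 0, 6]
  ]
}}

```text
time: 8.75
position: [0.5508, -0.0612, 0.0975]
tool_rot: [-0.989, 1.336, 0.984]
ft_force: [1.2, 0.7, -1.3]
grip_width: 0.724
```

{"name": "jog_arm", "arguments": {
  "targets": [
    [0, 0, 0, 0.3, 0, 0, 6],
    [0, 0, 0, 0.2, 0, 0, 6]
  ]
}}

```text
time: 9.0
position: [0.5516, -0.0613, 0.0935]
tool_rot: [-0.99, 1.335, 0.983]
ft_force: [0.1, -0.1, -0.1]
grip_width: 0.726
```

{"name": "jog_arm", "arguments": {
  "targets": [
    [0, 0, 0, 0.2, 0, 0, 6],
    [0, 0, 0, 0, 0, 0, 6]
  ]
}}

```text
time: 9.25
position: [0.5513, -0.0613, 0.0913]
tool_rot: [-0.989, 1.335, 0.983]
ft_force: [-0.3, -0.6, -0.2]
grip_width: 0.722
```

{"name": "jog_arm", "arguments": {
  "targets": [
    [0, 0, 0, 0.1, 0, 0, 6],
    [0, 0, 0, 0.1, 0, 0, 6]
  ]
}}

```text
time: 9.5
position: [0.5516, -0.0613, 0.0906]
tool_rot: [-0.99, 1.335, 0.983]
ft_force: [-4.4, 0.5, 11.9]
grip_width: 0.723
```

{"name": "jog_arm", "arguments": {
  "targets": [
    [0, 0, 0, 0.1, 0, 0, 6],
    [0, 0, 0, 0.1, 0, 0, 6]
  ]
}}

```text
time: 9.75
position: [0.5518, -0.0613, 0.0904]
tool_rot: [-0.99, 1.336, 0.982]
ft_force: [-8.4, 0.3, 23.4]
grip_width: 0.723
```

{"name": "jog_arm", "arguments": {
  "targets": [
    [0, 0, 0, -0.2, 0, 0, 6],
    [0, 0, 0, 0, 0, 0, 8],
    [0, 0, 0, 0, 0, 0, 8],
    [0, 0, 0, 0, 0, 0, 8],
    [0, 0, 0, -3, 0, 0, 8],
    [0, 0, 0, -4, 0, 0, 8],
    [0, 0, 0, -3, 0, 0, 8],
    [0, 0, 0, 0, 0, 0, 8]
  ]
}}

```text
time: 10.75
position: [0.5528, -0.0611, 0.1918]
tool_rot: [-0.992, 1.332, 0.979]
ft_force: [0.3, 0.2, -0.4]
grip_width: 0.914
```

```bash
python3 - <<'E'
from h import *
go([.555,.062,.19],45)
im,d=get_image("wrist");cv2.imwrite("pics/w6.png",im[:,:,::-1]);np.savez("w6.npz",im=im,d=d)
E
```

```text
t 10.75 pos [ 0.5528 -0.0611  0.1918] zang 72.88 xaxis [ 0.0076 -0.0038 -1.    ] F [ 0.3  0.2 -0.4] g 79.5 q [ 0.6   0.19 -0.6   1.74  0.12  1.23  1.24]
turn deg [27.88  0.04  0.49]
shift cm after turn [0.18 8.55 8.86]
shift cm now axes [ 0.14  3.41 11.83]
```

View pics/w6.png

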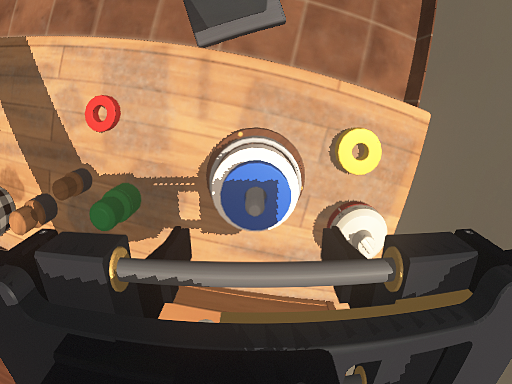

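```bash
python3 - <<'E'
from h import *
im=np.load("w6.npz")['im'];s=get_state();print(s['position'])
m=hmask(im,(24,120,80),(34,255,255));w=m*0;w[120:185,325:395]=m[120:185,325:395]
print("yel",wcirc(w,.016,s),fitc(w,.016,s))
go([.555,.062,.19],45)
E
```

```text
[ 0.55161977 -0.0610899   0.18996936]
yel ((0.5525350570678711, 0.06006038561463356), 0.02619181014597416) (array([0.55257424, 0.05996503]), np.float64(0.025447065700011002))
t 10.8 pos [ 0.5516 -0.0611  0.19  ] zang 72.88 xaxis [ 0.0044 -0.0033 -1.    ] F [ 0.1 -0.6 -0.9] g 80.0 q [ 0.6   0.19 -0.6   1.75  0.12  1.23  1.24]
turn deg [27.88 -0.03  0.31]
shift cm after turn [-0.    8.46  8.94]
shift cm now axes [-0.04  3.3  11.86]
```

{"name": "jog_arm", "arguments": {
  "targets": [
    [9.5, 0, 0, 0, 0, 0, 8.2],
    [9.5, 0, 0, 0, 0, 0, 8.2],
    [9, 0, 0.5, 0, 0, 0, 8.2],
    [0, 0, 0, 0, 4.3, 4.4, 8.2],
    [0, 0, 0, 0, 4.3, 4.4, 8.2],
    [0, 0, 0, 0, 0, 0, 8.2],
    [0, 0, 0, 0, 0, 0, 8.2]
  ]
}}

```text
time: 11.68
position: [0.5521, 0.0615, 0.1882]
tool_rot: [-0.61, 1.488, 0.617]
ft_force: [-0.5, -0.5, -0.6]
grip_width: 0.942
```

```bash
python3 - <<'E'
from h import *
go([.555,.062,.024],45)
s=get_state()
im,d=get_image("wrist");cv2.imwrite("pics/w7.png",im[:,:,::-1]);np.savez("w7.npz",im=im,d=d)
m=hmask(im,(24,120,80),(34,255,255));w=m*0;w[100:260,180:330]=m[100:260,180:330]
print("yel",wcirc(w,.016,s),fitc(w,.016,s))
E
```

```text
t 11.68 pos [0.5521 0.0615 0.1882] zang 44.92 xaxis [-0.0063  0.0022 -1.    ] F [-0.5 -0.5 -0.6] g 82.0 q [ 0.4   0.21 -0.63  1.74  0.13  1.24  0.53]
turn deg [-0.08 -0.17 -0.34]
shift cm after turn [16.42 -0.17  0.24]
shift cm now axes [16.42 -0.27  0.29]
yel ((0.5548309683799744, 0.06161237508058548), 0.026863060891628265) (array([0.55488372, 0.06141607]), np.float64(0.02578348957520068))
```

View pics/w7.png

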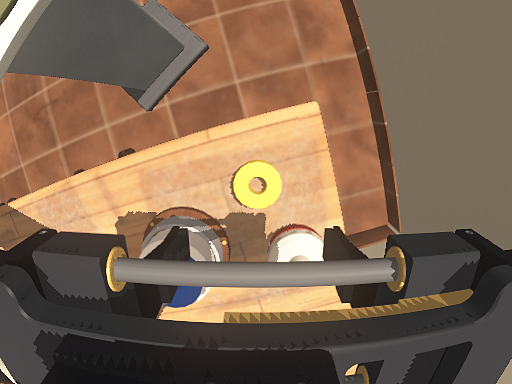

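{"name": "jog_arm", "arguments": {
  "targets": [
    [0, -0.2, -0.3, 4, -0.2, 0.2, 8],
    [0, 0, 0, 5, 0, 0, 8],
    [0, 0, 0, 5, 0, 0, 8],
    [0, 0, 0, 1.5, 0, 0, 8],
    [0, 0, 0, 0.5, 0, 0, 8],
    [0, 0, 0, 0, 0, 0, 8]
  ]
}}

```text
time: 12.48
position: [0.557, 0.0621, 0.0311]
tool_rot: [-0.612, 1.478, 0.611]
ft_force: [0.4, -1.2, 0.6]
grip_width: 0.916
```

```bash
python3 - <<'E'
from h import *
go([.555,.0615,.0238],45)
E
```

```text
t 12.47 pos [0.557  0.0621 0.0311] zang 44.84 xaxis [ 0.0047  0.0017 -1.    ] F [ 0.4 -1.2  0.6] g 79.7 q [ 0.34  0.39 -0.58  1.88  0.26  0.94  0.42]
turn deg [-0.16  0.26  0.12]
shift cm after turn [ 0.73  0.1  -0.19]
shift cm now axes [ 0.73  0.11 -0.19]
```

{"name": "jog_arm", "arguments": {
  "targets": [
    [0, 0, 0, 0.6, 0.1, -0.1, 8],
    [0, 0, 0, 0, 0, 0, 8],
    [0, 0, 0, 0, 0, 0, 5],
    [0, 0, 0, 0, 0, 0, 5],
    [0, 0, 0, 0, 0, 0, 5],
    [0, 0, 0, 0, 0, 0, 5],
    [0, 0, 0, 0, 0, 0, 5]
  ]
}}

```text
time: 13.35
position: [0.5544, 0.0623, 0.0238]
tool_rot: [-0.612, 1.48, 0.613]
ft_force: [-0.4, -0.2, 0.5]
grip_width: 0.607
```

{"name": "jog_arm", "arguments": {
  "targets": [
    [0, 0, 0, -1, 0, 0, 5],
    [0, 0, 0, -4, 0, 0, 5],
    [0, 0, 0, -5, 0, 0, 5],
    [0, 0, 0, -5, 0, 0, 5],
    [0, 0, 0, 0, 0, 0, 5],
    [0, 0, 0, 0, 0, 0, 5]
  ]
}}

```text
time: 14.1
position: [0.5537, 0.062, 0.1738]
tool_rot: [-0.612, 1.48, 0.612]
ft_force: [0.8, 0.3, -1.0]
grip_width: 0.61
```

```bash
python3 - <<'E'
from h import *
go([.551,-.062,.172],45)
im,d=get_image("wrist");cv2.imwrite("pics/w8.png",im[:,:,::-1])
E
```

```text
t 14.1 pos [0.5537 0.062  0.1738] zang 44.89 xaxis [ 0.0023  0.0012 -1.    ] F [ 0.8  0.3 -1. ] g 53.1 q [ 0.4   0.22 -0.63  1.76  0.14  1.21  0.52]
turn deg [-0.11  0.15  0.04]
shift cm after turn [ 0.18 -8.58 -8.96]
shift cm now axes [ 0.16 -8.59 -8.94]
```

View pics/w8.png

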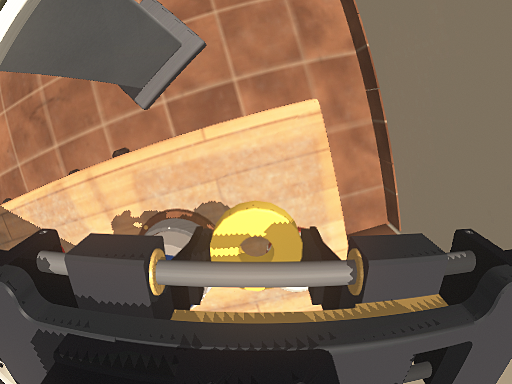

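{"name": "jog_arm", "arguments": {
  "targets": [
    [0, 0, 0, 0, -2.9, -3, 5],
    [0, 0, 0, 0, -2.9, -3, 5],
    [0, 0, 0, 0, -2.8, -2.9, 5],
    [0, 0, 0, 0, 0, 0, 5],
    [0, 0, 0, 0, 0, 0, 5]
  ]
}}

```text
time: 14.78
position: [0.5509, -0.0609, 0.1723]
tool_rot: [-0.61, 1.481, 0.615]
ft_force: [0.3, 1.3, -0.1]
grip_width: 0.611
```

```bash
python3 - <<'E'
from h import *
go([.551,-.062,.14],45)
im,d=get_image("scene")
cv2.imwrite("pics/s9.png",cv2.resize(im[130:240,120:250,::-1],None,fx=5,fy=5,interpolation=cv2.INTER_CUBIC))
E
```

```text
t 14.78 pos [ 0.5509 -0.0609  0.1723] zang 44.89 xaxis [ 0.      0.0031 -1.    ] F [ 0.3  1.3 -0.1] g 53.2 q [ 0.56  0.21 -0.56  1.77  0.11  1.2   0.76]
turn deg [-0.11  0.12 -0.12]
shift cm after turn [ 3.23 -0.09 -0.07]
shift cm now axes [ 3.23 -0.09 -0.08]
```

View pics/s9.png

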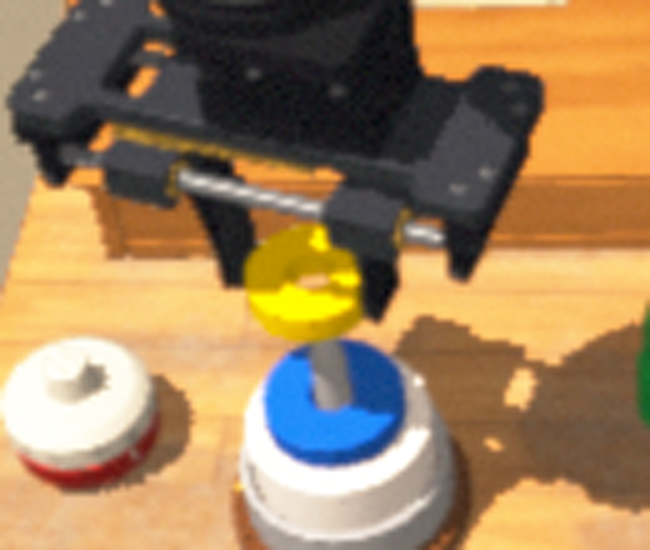

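```bash
python3 - <<'E'
from h import *
im,d=get_image("scene");s=get_state();print(s['position'])
m=hmask(im,(20,120,60),(34,255,255));w=m*0;w[170:202,165:196]=m[170:202,165:196]
c,_=cv2.findContours(w,0,1);c=max(c,key=cv2.contourArea);e=cv2.fitEllipse(c);print(e)
print(plane("scene",*e[0],s['position'][2]-.016),plane("scene",120+316/5,130+282/5,s['position'][2]-.014))
im,d=get_image("wrist")
m=hmask(im,(20,120,60),(34,255,255));w=m*0;w[180:256,200:310]=m[180:256,200:310]
cc=fitc(w,s['position'][2]-.008,s,250);print(cc[0]-s['position'][:2],cc[1])
cv2.imwrite("pics/w9.png",cv2.resize(im[120:310,130:400,::-1],None,fx=2.8,fy=2.8,interpolation=cv2.INTER_CUBIC))
E
```

```text
[ 0.55131699 -0.05999169  0.17285727]
((179.27500915527344, 186.74954223632812), (22.19325828552246, 26.363773345947266), 86.36185455322266)
[ 0.55305007 -0.05556565  0.15685727] [ 0.54832615 -0.06260097  0.15885727]
[-0.00769168  0.00842958] 0.01908216176043215
```

View pics/w9.png

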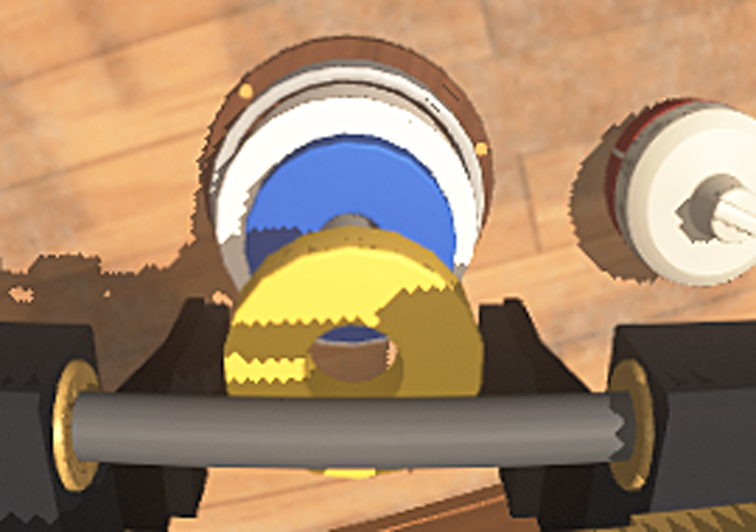

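{"name": "jog_arm", "arguments": {
  "targets": [
    [0, 0, 0, 0, -0.1, -0.1, 5],
    [0, 0, 0, 1, 0, 0, 5],
    [0, 0, 0, 1, 0, 0, 5],
    [0, 0, 0, 0.7, 0, 0, 5],
    [0, 0, 0, 0.3, 0, 0, 5]
  ]
}}

```text
time: 15.55
position: [0.5513, -0.063, 0.1427]
tool_rot: [-0.611, 1.481, 0.613]
ft_force: [-0.5, -0.1, -0.2]
grip_width: 0.617
```

{"name": "jog_arm", "arguments": {
  "targets": [
    [0, 0, 0, 0.4, 0, 0, 5],
    [0, 0, 0, 0.4, 0, 0, 5],
    [0, 0, 0, 0, 0, 0, 5]
  ]
}}

```text
time: 15.92
position: [0.5514, -0.0629, 0.1352]
tool_rot: [-0.611, 1.48, 0.613]
ft_force: [-0.0, 0.3, 0.5]
grip_width: 0.61
```

{"name": "jog_arm", "arguments": {
  "targets": [
    [0, 0, 0, 0.8, 0, 0, 5],
    [0, 0, 0, 0.8, 0, 0, 5],
    [0, 0, 0, 0.6, 0, 0, 5],
    [0, 0, 0, 0, 0, 0, 5]
  ]
}}

```text
time: 16.42
position: [0.551, -0.0628, 0.1124]
tool_rot: [-0.611, 1.481, 0.614]
ft_force: [-2.5, 1.6, -2.0]
grip_width: 0.609
```

{"name": "jog_arm", "arguments": {
  "targets": [
    [0, 0, 0, 0.3, 0, 0, 5],
    [0, 0, 0, 0.2, 0, 0, 5],
    [0, 0, 0, 0, 0, 0, 5]
  ]
}}

```text
time: 16.8
position: [0.5514, -0.0625, 0.1084]
tool_rot: [-0.611, 1.48, 0.614]
ft_force: [-4.4, 3.1, 0.4]
grip_width: 0.609
```

{"name": "jog_arm", "arguments": {
  "targets": [
    [0, 0, 0, 0.15, 0, 0, 5],
    [0, 0, 0, 0.15, 0, 0, 5],
    [0, 0, 0, 0, 0, 0, 5]
  ]
}}

```text
time: 17.18
position: [0.5514, -0.0624, 0.1066]
tool_rot: [-0.612, 1.481, 0.613]
ft_force: [-6.8, 3.4, 7.9]
grip_width: 0.608
```

{"name": "jog_arm", "arguments": {
  "targets": [
    [0, 0, 0, -0.1, 0, 0, 5],
    [0, 0, 0, 0, 0, 0, 7.5],
    [0, 0, 0, 0, 0, 0, 7.5],
    [0, 0, 0, 0, 0, 0, 7.5],
    [0, 0, 0, -3, 0, 0, 7.5],
    [0, 0, 0, -4, 0, 0, 7.5],
    [0, 0, 0, -4, 0, 0, 7.5],
    [0, 0, 0, 0, 0, 0, 7.5]
  ]
}}

```text
time: 18.18
position: [0.5541, -0.0635, 0.2205]
tool_rot: [-0.614, 1.473, 0.608]
ft_force: [0.2, 0.7, -0.2]
grip_width: 0.863
```

```bash
python3 - <<'E'
from h import *
go([.5,-.355,.24],73)
im,d=get_image("wrist");cv2.imwrite("pics/w10.png",im[:,:,::-1])
E
```

```text
t 18.18 pos [ 0.5541 -0.0635  0.2205] zang 44.86 xaxis [ 1.010e-02 -2.000e-04 -9.999e-01] F [ 0.2  0.7 -0.2] g 75.1 q [ 0.57  0.17 -0.56  1.71  0.09  1.29  0.78]
turn deg [-28.14   0.29   0.51]
shift cm after turn [ -1.95  -3.35 -29.45]
shift cm now axes [ -2.   -16.86 -24.38]
```

View pics/w10.png

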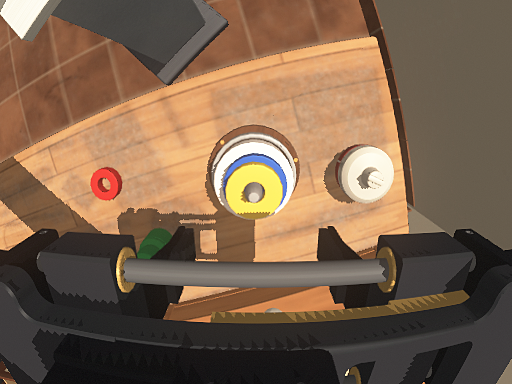

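{"name": "jog_arm", "arguments": {
  "targets": [
    [-9.5, 0, 0, -1, 0, 0, 6],
    [-9.5, 0, 0, -1, 0, 0, 6],
    [-9.1, 0.3, 0.5, 0, 0, 0, 6],
    [0, 0, 0, 0, -0.7, -5.9, 6],
    [0, 0, 0, 0, -0.7, -5.9, 6],
    [0, 0, 0, 0, -0.7, -5.9, 6],
    [0, 0, 0, 0, -0.7, -5.9, 6],
    [0, 0, 0, 0, -0.6, -5.8, 6],
    [0, 0, 0, 0, 0, 0, 6],
    [0, 0, 0, 0, 0, 0, 6]
  ]
}}

```text
time: 19.48
position: [0.4977, -0.3537, 0.2354]
tool_rot: [-0.982, 1.341, 0.994]
ft_force: [0.2, 0.3, -0.3]
grip_width: 0.692
```

```bash
python3 - <<'E'
from h import *
go([.5,-.355,.06],73)
im,d=get_image("wrist");cv2.imwrite("pics/w11.png",im[:,:,::-1]);np.savez("w11.npz",im=im,d=d)
E
```

```text
t 19.48 pos [ 0.4977 -0.3537  0.2354] zang 72.97 xaxis [-0.0091  0.0022 -1.    ] F [ 0.2  0.3 -0.3] g 60.2 q [ 0.91  0.27 -0.41  1.54  0.11  1.36  1.76]
turn deg [-0.03 -0.03 -0.53]
shift cm after turn [17.54 -0.26 -0.06]
shift cm now axes [17.54 -0.43 -0.05]
```

View pics/w11.png

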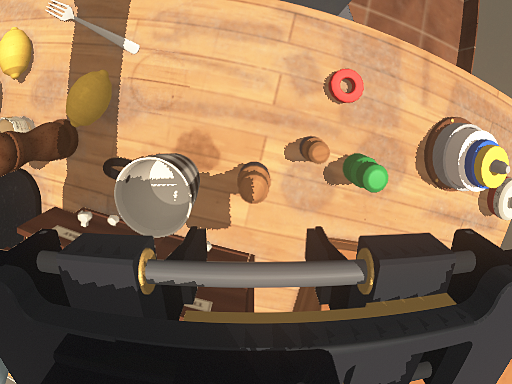

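```bash
python3 - <<'E'
from h import *
z=np.load("w11.npz");im=z['im'];d=z['d']
cv2.imwrite("pics/cap11.png",cv2.resize(im[145:215,220:330,::-1],None,fx=7,fy=7,interpolation=cv2.INTER_CUBIC))
s=get_state();print(s['position'])
print(d[187,254],d[187,315])
E
```

```text
[ 0.49825133 -0.35274621  0.23590104]
0.3133999 0.3904147
```

View pics/cap11.png

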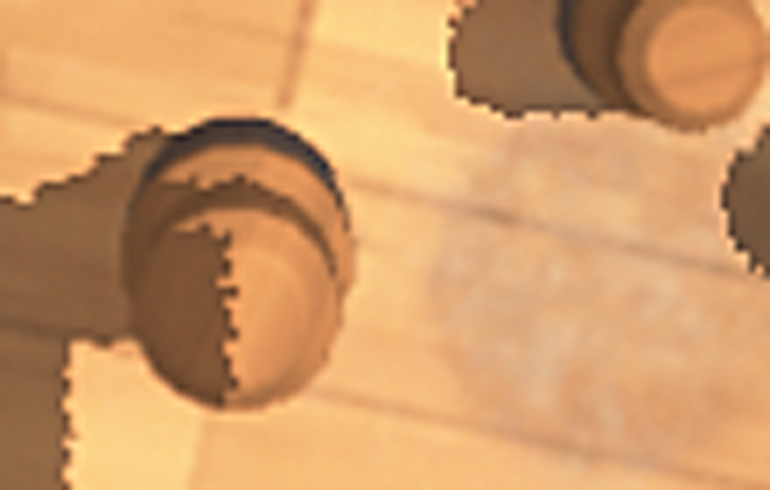

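```bash
python3 - <<'E'
from h import *
s=get_state()
for z in(.065,.07): print(wplane(253.8,188.6,z,s))
print(wplane(220+133/7,188,.07,s),wplane(220+343/7,188,.07,s))
go([.499,-.354,.062],73)
E
```

```text
[ 0.50272173 -0.35618509  0.065     ]
[ 0.50151128 -0.35578417  0.07      ]
[ 0.4962529  -0.37073849  0.07      ] [ 0.50561127 -0.34003666  0.07      ]
t 19.52 pos [ 0.4983 -0.3527  0.2359] zang 73.07 xaxis [-0.0085  0.0018 -1.    ] F [-0.3  0.   0.8] g 60.0 q [ 0.91  0.27 -0.41  1.54  0.11  1.36  1.76]
turn deg [ 0.07 -0.05 -0.5 ]
shift cm after turn [17.39 -0.11 -0.1 ]
shift cm now axes [17.39 -0.26 -0.08]
```

{"name": "jog_arm", "arguments": {
  "targets": [
    [0, 0, -0.5, 0, -0.3, -0.2, 5],
    [0, 0, 0, 3, 0, 0, 5],
    [0, 0, 0, 3, 0, 0, 5],
    [0, 0, 0, 3, 0, 0, 5],
    [0, 0, 0, 0, 0, 0, 5]
  ]
}}

```text
time: 20.15
position: [0.4993, -0.3554, 0.1446]
tool_rot: [-0.988, 1.337, 0.991]
ft_force: [-0.4, 0.4, 0.4]
grip_width: 0.576
```

```bash
python3 - <<'E'
from h import *
go([.5008,-.3555,.062],73)
s=get_state();im,d=get_image("wrist");cv2.imwrite("pics/w12.png",cv2.resize(im[120:310,130:400,::-1],None,fx=2.8,fy=2.8,interpolation=cv2.INTER_CUBIC))
E
```

```text
t 20.15 pos [ 0.4993 -0.3554  0.1446] zang 73.09 xaxis [-3.1e-03  4.0e-04 -1.0e+00] F [-0.4  0.4  0.4] g 50.1 q [ 0.9   0.34 -0.4   1.65  0.14  1.18  1.75]
turn deg [ 0.09 -0.03 -0.17]
shift cm after turn [ 8.26 -0.15  0.04]
shift cm now axes [ 8.26 -0.18  0.04]
```

View pics/w12.png

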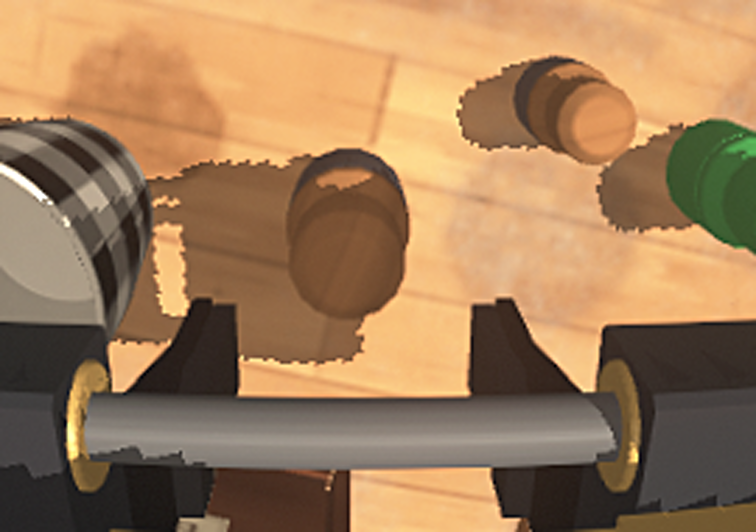

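```bash
python3 - <<'E'
from h import *
s=get_state();print(s['position'],wplane(253.9,213.4,.07,s))
E
```

```text
[ 0.50034855 -0.35624535  0.14662242] [ 0.50167638 -0.35814204  0.07      ]
```

{"name": "jog_arm", "arguments": {
  "targets": [
    [0, 0, 0, 2, -0.1, -0.1, 5],
    [0, 0, 0, 3, 0, 0, 5],
    [0, 0, 0, 2, 0, 0, 5],
    [0, 0, 0, 1, 0, 0, 5],
    [0, 0, 0, 0, 0, 0, 5],
    [0, 0, 0, 0, 0, 0, 5]
  ]
}}

```text
time: 20.95
position: [0.5018, -0.3592, 0.068]
tool_rot: [-0.991, 1.336, 0.984]
ft_force: [-0.5, 0.9, -0.5]
grip_width: 0.574
```

{"name": "jog_arm", "arguments": {
  "targets": [
    [0, 0, 0, 0.6, 0, 0.2, 5],
    [0, 0, 0, 0, 0, 0, 5],
    [0, 0, 0, 0, 0, 0, 4],
    [0, 0, 0, 0, 0, 0, 3],
    [0, 0, 0, 0, 0, 0, 2.5],
    [0, 0, 0, 0, 0, 0, 2.5],
    [0, 0, 0, 0, 0, 0, 2.5]
  ],
  "squeeze": 40
}}

```text
time: 21.82
position: [0.5017, -0.357, 0.0611]
tool_rot: [-0.99, 1.336, 0.985]
ft_force: [0.0, -1.0, 0.8]
grip_width: 0.362
```

{"name": "jog_arm", "arguments": {
  "targets": [
    [0, 0, 0, -1, 0, 0, 2.5],
    [0, 0, 0, -3, 0, 0, 2.5],
    [0, 0, 0, -4, 0, 0, 2.5],
    [0, 0, 0, -4, 0, 0, 2.5],
    [0, 0, 0, -3.5, 0, 0, 2.5],
    [0, 0, 0, 0, 0, 0, 2.5]
  ]
}}

```text
time: 22.58
position: [0.5032, -0.3572, 0.2199]
tool_rot: [-0.995, 1.334, 0.98]
ft_force: [0.8, -0.1, -0.9]
grip_width: 0.364
```

```bash
python3 - <<'E'
from h import *
go([.550,-.0615,.215],73)
im,d=get_image("wrist");cv2.imwrite("pics/w13.png",cv2.resize(im[120:310,130:400,::-1],None,fx=2.8,fy=2.8,interpolation=cv2.INTER_CUBIC))
E
```

```text
t 22.57 pos [ 0.5032 -0.3572  0.2199] zang 72.99 xaxis [ 0.0061 -0.0066 -1.    ] F [ 0.8 -0.1 -0.9] g 31.7 q [ 0.91  0.28 -0.41  1.56  0.12  1.31  1.76]
turn deg [-0.01 -0.26  0.44]
shift cm after turn [ 0.49  4.17 29.64]
shift cm now axes [ 0.32  4.18 29.64]
```

View pics/w13.png

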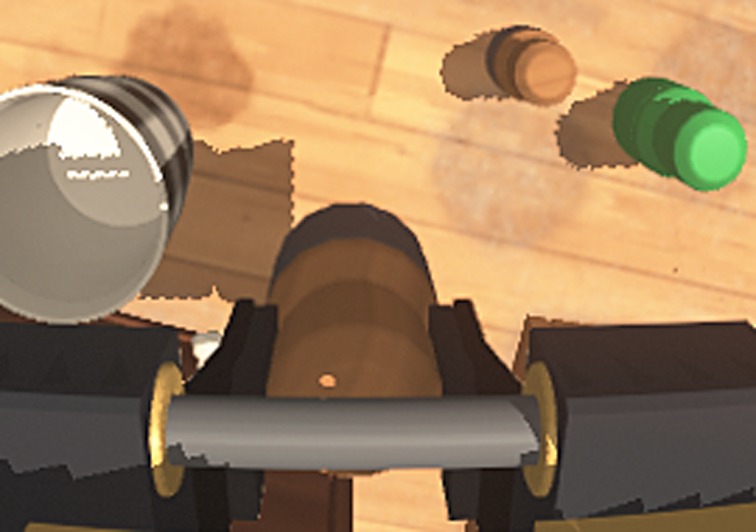

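{"name": "jog_arm", "arguments": {
  "targets": [
    [0, -0.2, 0.4, 0, 1, 5, 2.5],
    [0, 0, 0, 0, 0.8, 5, 2.5],
    [0, 0, 0, 0, 0.8, 5, 2.5],
    [0, 0, 0, 0, 0.8, 5, 2.5],
    [0, 0, 0, 0, 0.8, 5, 2.5],
    [0, 0, 0, 0, 0, 4, 2.5],
    [0, 0, 0, 0, 0, 0.4, 2.5],
    [0, 0, 0, 0, 0, 0, 2.5]
  ]
}}

```text
time: 23.62
position: [0.5466, -0.0634, 0.215]
tool_rot: [-0.983, 1.34, 0.994]
ft_force: [-0.1, -0.9, -1.7]
grip_width: 0.366
```

```bash
python3 - <<'E'
from h import *
go([.550,-.0615,.182],73)
for n in("scene","wrist"):
    s=get_state();print(s['position'])
    im,d=get_image(n);np.savez(n+"14.npz",im=im)
    x0,y0,x1,y1={"scene":(130,130,240,240),"wrist":(130,120,400,310)}[n]
    f=2.8 if n=="wrist" else 5
    cv2.imwrite(f"pics/{n}14.png",cv2.resize(im[y0:y1,x0:x1,::-1],None,fx=f,fy=f,interpolation=cv2.INTER_CUBIC))
E
```

```text
t 23.62 pos [ 0.5466 -0.0634  0.215 ] zang 73.0 xaxis [-0.0074  0.0027 -1.    ] F [-0.1 -0.9 -1.7] g 31.8 q [ 0.61  0.17 -0.6   1.71  0.1   1.29  1.26]
turn deg [ 0.    0.02 -0.45]
shift cm after turn [ 3.3  -0.27  0.28]
shift cm now axes [ 3.3  -0.3   0.28]
[ 0.54657979 -0.06341183  0.21498208]
[ 0.54658356 -0.06438263  0.21515038]
```

View pics/scene14.png

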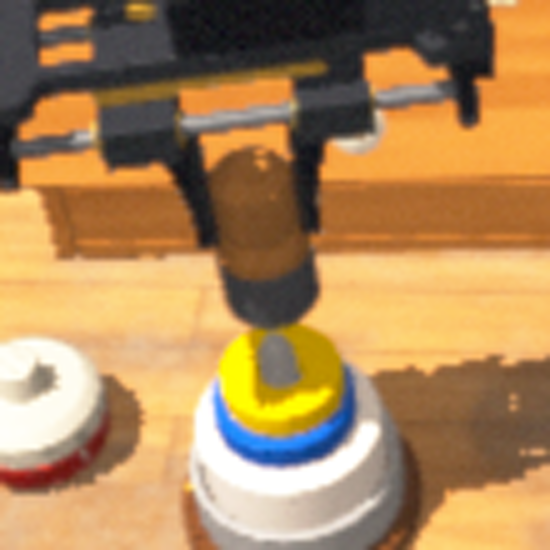

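View pics/wrist14.png

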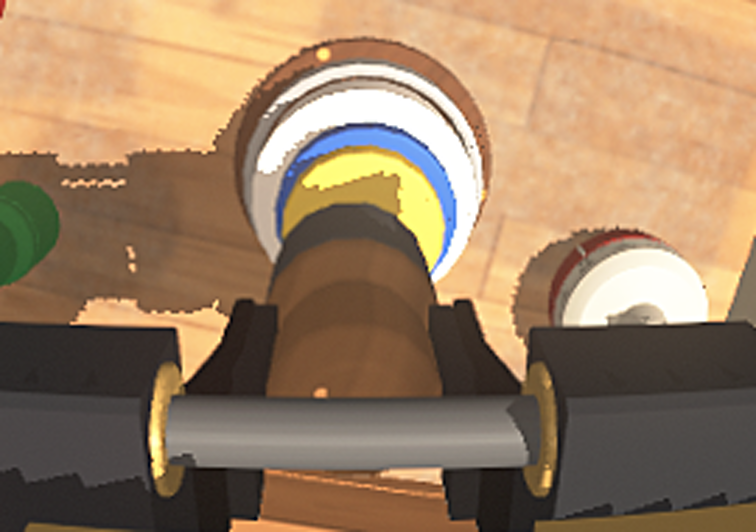

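```bash
python3 - <<'E'
from h import *
print(plane("scene",184.0,188.2,.154)); s=get_state();print(s['position'])
# skirt upper arc in wrist: leftmost/rightmost cols at upper skirt
print(wplane(130+352/2.8,120+204/2.8,.154,s)) # far underside/skirt edge toward robot
E
```

```text
[ 0.54719579 -0.06326718  0.154     ]
[ 0.54667314 -0.06485035  0.21537684]
[ 0.52812654 -0.05900063  0.154     ]
```

{"name": "jog_arm", "arguments": {
  "targets": [
    [0, 0, -0.4, 0, -0.25, 0.3, 2.5],
    [0, 0, 0, 0, 0, 0, 2.5],
    [0, 0, 0, 1, 0, 0, 2.5],
    [0, 0, 0, 1, 0, 0, 2.5],
    [0, 0, 0, 0, 0, 0, 2.5]
  ]
}}

```text
time: 24.35
position: [0.5498, -0.0609, 0.1948]
tool_rot: [-0.986, 1.335, 0.989]
ft_force: [-1.0, 0.3, -2.4]
grip_width: 0.369
```

```bash
python3 - <<'E'
from h import *
go([.550,-.0615,.159],73)
for n in("scene",):
    im,d=get_image(n)
    cv2.imwrite(f"pics/{n}15.png",cv2.resize(im[130:240,130:240,::-1],None,fx=5,fy=5,interpolation=cv2.INTER_CUBIC))
E
```

```text
t 24.35 pos [ 0.5498 -0.0609  0.1948] zang 72.98 xaxis [-9.0e-04  1.3e-03 -1.0e+00] F [-1.   0.3 -2.4] g 32.1 q [ 0.6   0.19 -0.6   1.74  0.11  1.25  1.25]
turn deg [-0.02  0.05 -0.07]
shift cm after turn [ 3.58 -0.04 -0.05]
shift cm now axes [ 3.58 -0.04 -0.05]
```

View pics/scene15.png

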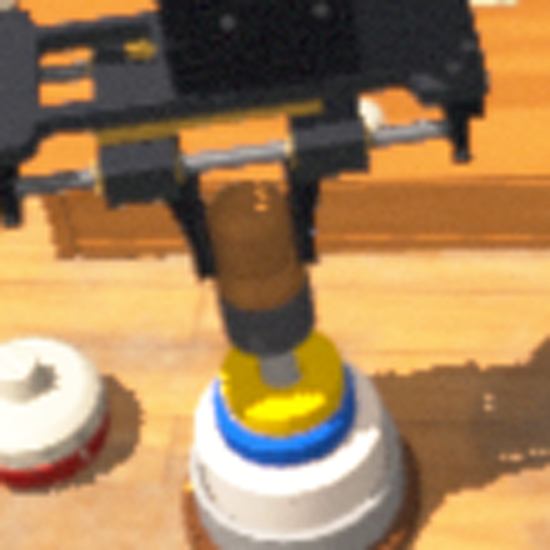

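{"name": "jog_arm", "arguments": {
  "targets": [
    [0, 0, 0, 0.7, 0, 0, 2.5],
    [0, 0, 0, 0.5, 0, 0, 2.5],
    [0, 0, 0, 0.3, 0, 0, 2.5],
    [0, 0, 0, 0, 0, 0, 2.5]
  ]
}}

```text
time: 24.9
position: [0.5506, -0.0608, 0.181]
tool_rot: [-0.988, 1.334, 0.987]
ft_force: [-0.3, 1.0, -1.2]
grip_width: 0.368
```

{"name": "jog_arm", "arguments": {
  "targets": [
    [0, 0, 0, 0.4, 0, 0, 2.5],
    [0, 0, 0, 0.3, 0, 0, 2.5],
    [0, 0, 0, 0, 0, 0, 2.5]
  ]
}}

```text
time: 25.28
position: [0.5505, -0.0608, 0.1739]
tool_rot: [-0.987, 1.334, 0.988]
ft_force: [0.2, 0.8, -1.9]
grip_width: 0.368
```

Underside is about 8 mm below the tip with no resistance, so the cap is on the rod.

{"name": "jog_arm", "arguments": {
  "targets": [
    [0, 0, 0, 0.5, 0, 0, 2.5],
    [0, 0, 0, 0.5, 0, 0, 2.5],
    [0, 0, 0, 0, 0, 0, 2.5]
  ]
}}

```text
time: 25.65
position: [0.5503, -0.0608, 0.1636]
tool_rot: [-0.987, 1.334, 0.988]
ft_force: [0.8, -0.5, -1.1]
grip_width: 0.362
```

{"name": "jog_arm", "arguments": {
  "targets": [
    [0, 0, 0, 0.2, 0, 0, 2.5],
    [0, 0, 0, 0.2, 0, 0, 2.5],
    [0, 0, 0, 0, 0, 0, 2.5]
  ]
}}

```text
time: 26.02
position: [0.5507, -0.0609, 0.1602]
tool_rot: [-0.988, 1.333, 0.987]
ft_force: [-0.2, 0.5, -1.4]
grip_width: 0.369
```

{"name": "jog_arm", "arguments": {
  "targets": [
    [0, 0, 0, 0, 0, 0, 2.5],
    [0, 0, 0, 0.2, 0, 0, 2.5],
    [0, 0, 0, 0.1, 0, 0, 2.5],
    [0, 0, 0, 0, 0, 0, 2.5]
  ],
  "squeeze": 60
}}

```text
time: 26.52
position: [0.5515, -0.061, 0.1598]
tool_rot: [-0.989, 1.333, 0.985]
ft_force: [-3.3, 0.0, 11.0]
grip_width: 0.364
```

{"name": "jog_arm", "arguments": {
  "targets": [
    [0, 0, 0, 0.1, 0, 0, 2.5],
    [0, 0, 0, 0, 0, 0, 2.5]
  ]
}}

```text
time: 26.78
position: [0.5517, -0.061, 0.1598]
tool_rot: [-0.99, 1.332, 0.985]
ft_force: [-5.3, -0.9, 16.0]
grip_width: 0.366
```

{"name": "jog_arm", "arguments": {
  "targets": [
    [0, 0, 0, 0.1, 0, 0, 2.5],
    [0, 0, 0, 0.1, 0, 0, 2.5],
    [0, 0, 0, 0, 0, 0, 2.5],
    [0, 0, 0, 0, 0, 0, 2.5]
  ]
}}

```text
time: 27.28
position: [0.5521, -0.0611, 0.1597]
tool_rot: [-0.991, 1.332, 0.983]
ft_force: [-9.3, -0.6, 25.5]
grip_width: 0.359
```

```bash
python3 - <<'E'
from h import *
for n in("scene","wrist"):
    im,d=get_image(n)
    x0,y0,x1,y1={"scene":(110,130,250,250),"wrist":(130,120,400,310)}[n];f=2.8 if n=="wrist" else 5
    cv2.imwrite(f"pics/{n}16.png",cv2.resize(im[y0:y1,x0:x1,::-1],None,fx=f,fy=f,interpolation=cv2.INTER_CUBIC))
go([.550,-.0615,.159],73)
E
```

```text
t 27.38 pos [ 0.5521 -0.0611  0.1597] zang 72.96 xaxis [ 0.0051 -0.0019 -1.    ] F [-8.5  0.2 26. ] g 31.2 q [ 0.59  0.22 -0.6   1.78  0.14  1.18  1.23]
turn deg [-0.04 -0.02  0.31]
shift cm after turn [ 0.07  0.19 -0.1 ]
shift cm now axes [ 0.07  0.19 -0.1 ]
```

View pics/scene16.png

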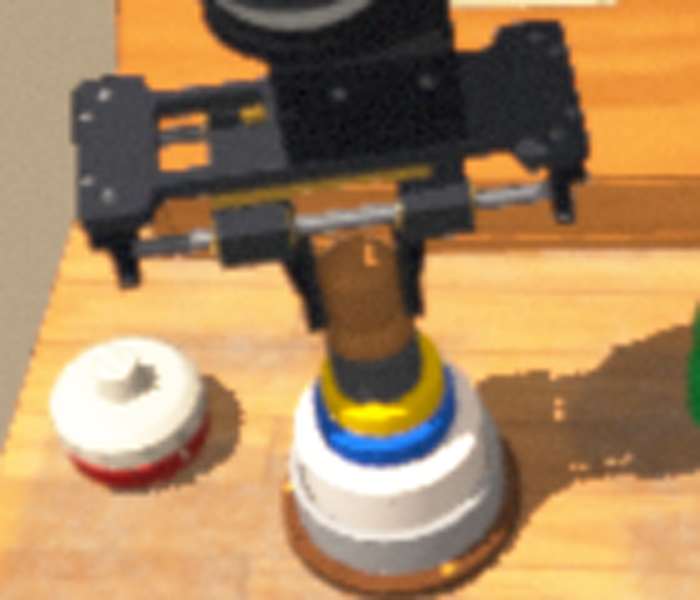

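View pics/wrist16.png

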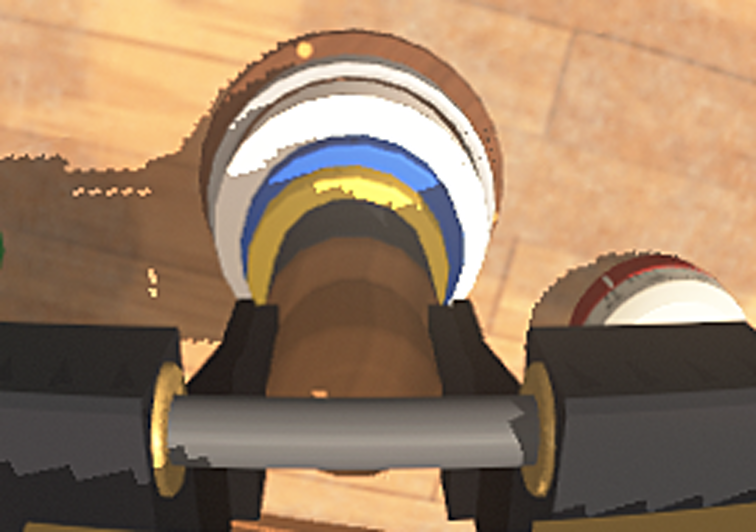

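{"name": "jog_arm", "arguments": {
  "targets": [
    [0, 0, 0, 0.1, 0.1, 0, 2.5],
    [0, 0, 0, 0.1, 0, 0, 2.5],
    [0, 0, 0, 0, 0, 0, 2.5],
    [0, 0, 0, 0, 0, 0, 2.5]
  ]
}}

```text
time: 27.88
position: [0.5521, -0.0611, 0.1597]
tool_rot: [-0.992, 1.331, 0.981]
ft_force: [-11.8, -0.5, 34.8]
grip_width: 0.362
```

Steady at about 35 N down with the knob still gripped, so I am handing in.

```bash
python3 -c "
from h import *
go([.55,-.0615,.159],73);print(close_job())"
```

```text
t 27.88 pos [ 0.5521 -0.0611  0.1597] zang 72.96 xaxis [ 0.0074 -0.003  -1.    ] F [-11.8  -0.5  34.8] g 31.5 q [ 0.6   0.22 -0.6   1.78  0.14  1.17  1.23]
turn deg [-0.04 -0.04  0.46]
shift cm after turn [ 0.07  0.19 -0.1 ]
shift cm now axes [ 0.07  0.19 -0.1 ]
the job is handed in; nothing more can be done
None
```

I threaded the blue ring and then the yellow ring fully home, and set the larger wood-and-steel cap on them. I handed the job in at 27.9 s, still gripping the knob and pressing down with about 35 N.

- **Red ring left off:** The follower measured about 67 mm by depth and by contact. That puts the two-ring stack at about 99 mm, above the 91 mm at which the cap would stop on the rod.
- **Seating:** In the last checks the cap's underside came to about 98.8 mm, which matches the stack. The pictures showed it resting on the yellow ring with no gap.
- **Side force:** About 12 N of sideways force remained while pressing, so the cap leans slightly on the rod. One small correction did not remove it.
- **Other things:** I never touched the mug, timer, red ring or look-alikes. The last pictures showed the timer in place; the mug was last seen in place just after I lifted the cap.

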